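# Lock the reactor's clamp spindle with its linchpin

## Task

The clamp spindle on the small pressure reactor must be locked before the run. Turn its square brass head until it sits square with the two cheeks and the holes line up, then push the yellow-headed square locking pin through cheek, head and cheek from either side, ring uppermost and still folded back, until its yellow head is home against the cheek. Then swing the pin's ring over the top and press its red tab down past the pin's end until it snaps in underneath, with the yellow head still home; do not ram the parts together, and leave the beaker, the flask and the amber bottle where they stand.

Things in the scene. Friction and masses are not known exactly. Their poses are not given: they have to be found in the camera images.
- reactor: Steel pressure reactor, 116 mm across, blue band, fixed to the bench. Origin: centre of its underside; z up. Lid 106 mm wide, top at 62 mm, bolts to 67 mm. On it stand two aluminium cheeks, 7 mm plates at x = -31 to -24 and 24 to 31 mm, 36 mm wide in y, tops 118 mm above the bench. x is the line through the holes in both. It may be used from either side, -x or +x.
- hole_a (a point): Centre of the square hole, on the outer face of the cheek at -x of the reactor, 100 mm above the bench. The hole is 16 mm square, flats level and upright. Axes as the reactor's.
- hole_b (a point): The same on the outer face of the cheek at +x of the reactor, 100 mm above the bench; 16 mm square. Axes as the reactor's.
- spindle (a joint): Turn of the brass square spindle head between the cheeks about the upright axis through the reactor's origin, rad, growing counter-clockwise from above, stops -0.3 and 1.87. It has a 16 mm square cross hole through each pair of flats, 100 mm above the bench, so it is square to the cheeks at 0 and also at 1.571. It stays where it is left (friction 0.15 N m).
- spindle_top (a point): Centre of the top of the brass spindle head, 144 mm above the bench. The head is 30 mm square and reaches down to 71 mm; its top 26 mm stand free above the cheeks. x and y axes are square to its flats and turn with it.
- pin: Linchpin, about 0.27 kg. Origin: on its axis at the shoulder (front face of the yellow head); x along the shank to the tip, z up as it lies. Yellow head: x -44 to 0 mm, 24 mm wide in y, 30 mm high in z; grip it across y about x = -17 mm. It lies on the underside of the head, axis 15 mm above the bench. Home: shoulder against a cheek's outer face.
- pin_tip (a point): Tip of the pin's steel shank, on its axis 82 mm from the shoulder (20 mm beyond the far cheek when home). The shank is 13 mm square and ends in a ball 13 mm wide. Axes as the pin's.
- ring_hinge (a point): Middle of the ring's hinge, on the pin's axis 37 mm behind the shoulder; the hinge axis is the pin's y.
- ring (a joint): Ring angle, rad: 0 along the shank, 1.571 upright (pin's z), 2.5 (stop) folded back behind the head; -0.12 (stop) below the axis. Stiff hinge (0.06 N m): stays where left. The ring is sprung: it gives lengthwise, 9 N/mm, and is 2.5 mm too short to pass the ball end freely. Swung down it meets the ball's top at about 0.06; pressed on with some 10 N it snaps underneath, to -0.05 or lower.
- ring_tab (a point): Centre of the red tab, 135 mm from the ring's hinge, 20 mm long, 28 wide, 8 thick; x outward along the ring, y along the hinge axis. The ring is a wire loop, 54 mm wide inside (it goes round the cheeks), 66 outside, 6 mm thick, with a red sleeve 8 mm thick, 36 mm long, across its end 121 mm from the hinge; the tab stands on the sleeve, pointing outward.
- beaker: Glass beaker, 53 mm wide, 70 mm high, a bystander. Origin: centre of its underside.
- flask: Erlenmeyer flask, 64 mm wide, 103 mm high, a bystander. Origin: centre of its underside.
- amber: Amber bottle with a black cap, 56 mm wide, 112 mm high, a bystander. Origin: centre of its underside.

How it is judged:
By the outcome, as a careful person would: the job done as asked, in the order asked, and still so for the second after the job is handed in, with the robot touching nothing.
It also fails if it takes over 72 s, if anything falls off the work surface, if the arm or the gripper's body presses on something with over 40 N, if the wrist force passes 120 N, or if a joint passes its speed limit or range.

## Robot

A 6-joint arm with a two-finger parallel gripper is mounted at the origin on the work surface; the furniture and walls round the work are solid. World frame = base frame: x ahead of the robot, y to its left, z up, the work surface at z = 0. Lengths are in m, angles in degrees, forces in N, time in s.
With the tool pointing down it reaches from about 0.35 to 0.875 m from the base axis. Payload 4.2 kg.
Tool frame: the origin (TCP) lies midway between the tips of the shut fingers; the grasp point (between the pads) lies 19 mm behind it; z points along the fingers, y is the line along which they close (so a half turn about z gives the same grasp; the last joint's range is limited). The gripper opens to 87 mm and grips with 3 to 60 N. Pads are 19 mm wide; open, the fingers measure 117 mm over their backs; the gripper's body (75 mm by 190 mm) begins 51 mm behind the grasp point.
Start: joints at [-54.167, 22.042, 0.453, 0, -68.411, -14.817], TCP at [0.224, -0.583, 0.223] pointing down, gripper open.
Joint ranges: [-179.83, 179.83], [-69.29, 118.12], [-61.27, 80.66], [-181.25, 117.63], [-171.15, -9.14], [-177.46, 177.46]. Speed limits (degrees/s): [159.86, 159.86, 180, 180, 180, 180].

## Interface

Orientations are given as a 3x3 rotation matrix whose columns are the frame's x, y, z axes.
In Python, from station import sense, capture, camera_params, finish_job gives the robot as it stands.
- The arm moves only by the tool drive_tool, never from a script. Its argument "rows" is a list of rows, each an object of numbers: "tx", "ty", "tz": the shift along the tool's x, y, z in cm; "ax", "ay", "az": the turn, a rotation vector about the tool's x, y, z in rad; "claw": the finger opening in cm, from 0 to 8.7. In form: [{"tx": .., "ty": .., "tz": .., "ax": .., "ay": .., "az": .., "claw": ..}, ...]. A call has 1 to 10 rows; each row shifts and turns the commanded pose from where the row before left it, along the tool's axes as they then stand; what a row does not reach is not made up. A row lasts 1/12 s, in which the tool goes at most 41.7 mm and 7.16 degrees, less where a joint would pass 70% of its speed; a pose out of reach is approached as far as the arm can. A call with a gripper value outside its range is refused whole. The fingers move at their own pace and stop on an object; the grip force is fixed at half the most. Time passes only in rows, so rows that do not move let the fingers close. It gives the time, the measured TCP pose, the force, the opening and the grip force at its end, in the units of the state.
- sense(): the state, without advancing time (a new reading comes with each control period).
- capture(name): name is "scene" or "side" or "wrist"; returns (picture, depth): 400x640x3 uint8, red, green, blue; 400x640 float32, m along the optical axis (not along the pixel's ray), 0 where there is no reading.
- camera_params(name): a dict with "intrinsics" (3x3 intrinsics, pixels), "R" (3x3) and "t" (3): a world point X has camera coordinates R X + t; the wrist camera has in their place "tool_from_camera" (4x4, takes a point from camera to tool coordinates, whose origin is the TCP and whose axes are the flange's). Camera axes: x right, y down, z forward; pixel columns grow to the right and rows downward; lengths in m; the calibration is good to about 2 mm. The wrist camera is an equidistant fisheye: a pixel r from the principal point sees the ray r / f radians off the axis. A picture is of the moment at which its call begins: read the wrist's pose just before it. camera_params takes no time and is no camera call.
- finish_job(): hands the job in; it is judged then, once.
The state is a dict: "time_s": time; "joints": joint angles; "joint_velocities": joint speeds; "effort": joint torques, N m; "tcp_pos": TCP position; "ee_rot": TCP orientation; "wrist_force": force on the tool from outside, world axes, zero at the start; "moment": the same for the moment, N m; "gripper_width": opening from 0.0 (shut) to 1.0 (fully open); "gripper_force": force on a finger pad.
Only numpy, scipy, OpenCV 4.12 (cv2) and the standard library are available. Lean on these libraries where they do the work, as an engineer would, in place of code of your own. Each camera call takes 0.05 s, during which the arm holds its last target. There are 200 camera calls.

## Working session

There is one attempt and no reset: what is moved stays moved. The work goes in short steps, Python scripts to look and compute and a tool call to move; the robot and the scene stay as the last step left them, time stands still between calls to the robot, and variables do not carry over. Pictures are saved under pics/ and viewed, at most 10 in all, crops included, and the job is handed in when it is done.

Besides the shell and the picture viewer there is one more tool, called after "Request:" as name([rows], argument=value, ...), one row to a line, values as JSON. drive_tool: Moves the arm, as the interface text tells. Its arguments: {"type":"object","properties":{"rows":{"type":"array"}},"required":["rows"]}

```bash
ls; mkdir -p pics
python3 - <<'E'
from station import *
import cv2,numpy as np
for n in ["scene","side"]:
    im,d=capture(n); cv2.imwrite(f"pics/{n}1.png",im[:,:,::-1]); np.savez(f"pics/{n}1.npz",im=im,d=d)
    p=camera_params(n); print(n,p["intrinsics"],p["R"],p["t"],-np.array(p["R"]).T@p["t"])
print(camera_params("wrist")); print(sense())
E
```

```text
pics
scene [[508.30995597   0.         319.87146859]
 [  0.         508.30995597 200.49463324]
 [  0.           0.           1.        ]] [[-0.45658723 -0.88959863 -0.01193217]
 [-0.66174583  0.34854491 -0.66378378]
 [ 0.59466004 -0.29517913 -0.74782934]] [0.33094085 0.40666515 1.07723869] [-0.22037847  0.47064184  1.07947727]
side [[361.07885315   0.         323.66111028]
 [  0.         361.07885315 194.63470229]
 [  0.           0.           1.        ]] [[ 0.16303492  0.98661665  0.00268325]
 [ 0.48751765 -0.07819555 -0.86960451]
 [-0.85775647  0.14308403 -0.49374163]] [-0.1918249  -0.18602376  1.37021543] [ 1.29727517 -0.02134454  0.51528001]
{'intrinsics': array([[309.70691629,   0.        , 323.62786858],
       [  0.        , 309.70691629, 197.07630734],
       [  0.        ,   0.        ,   1.        ]]), 'tool_from_camera': array([[-6.72141274e-04, -9.52563327e-01, -3.04339704e-01,
         8.37795605e-02],
       [ 9.99999416e-01, -8.97711880e-04,  6.01257513e-04,
         1.47101877e-05],
       [-8.45945225e-04, -3.04339122e-01,  9.52563375e-01,
        -1.62183470e-01],

[... 203 characters left out ...]
002e+01, -1.48148504e+01]), 'joint_velocities': array([ 0.0786585 , -0.07651521,  0.25447363,  0.12930727,  0.02619246,
       -0.04749419]), 'effort': array([-6.91547993e-04, -3.91688919e+01,  1.87935072e+01,  4.23200548e+00,
        1.34664660e-02, -7.45407874e-05]), 'tcp_pos': array([ 0.22397773, -0.58292832,  0.22157374]), 'ee_rot': array([[-9.33517663e-01, -3.58530509e-01, -8.04763723e-04],
       [-3.58531393e-01,  9.33515991e-01,  1.77056020e-03],
       [ 1.16459955e-04,  1.94138228e-03, -9.99998109e-01]]), 'wrist_force': array([-0.61556313, -0.28473081, -0.39441178]), 'moment': array([ 0.03831067, -0.00894046,  0.01889482]), 'gripper_force': 0.0, 'gripper_width': 0.9990715435323855}
```

View pics/scene1.png

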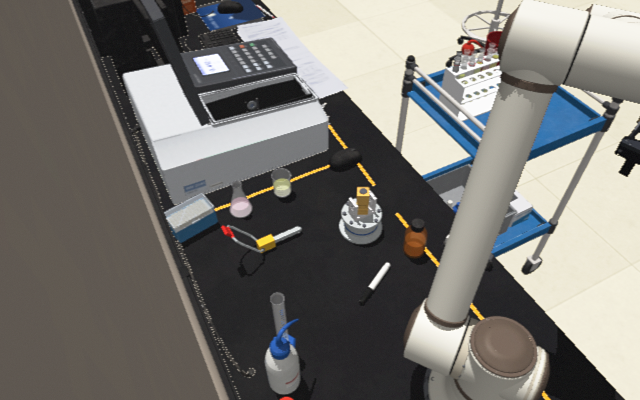

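View pics/side1.png

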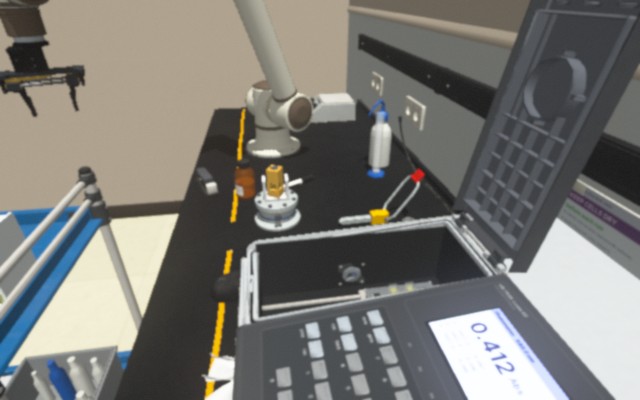

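The scene view shows the reactor at (361,220) with its brass head at (363,198). The pin's yellow head is at (265,242), its tip at (300,230) and the red tab at (227,230). The flask is at (240,203), the beaker at (281,183) and the amber bottle at (415,240).

```bash
cat > h.py <<'E'
import numpy as np,cv2
from station import *
def ray(n,uv,st=None):
    p=camera_params(n);K=p["intrinsics"];uv=np.atleast_2d(np.float64(uv))
    a=np.c_[(uv[:,0]-K[0,2])/K[0,0],(uv[:,1]-K[1,2])/K[1,1]]
    if n!="wrist":
        R=np.array(p["R"]);return -R.T@p["t"],np.c_[a,np.ones(len(a))]@R
    th=np.linalg.norm(a,axis=1)[:,None];u=a/np.maximum(th,1e-9)
    d=np.c_[u*np.sin(th),np.cos(th)];T=p["tool_from_camera"]
    return st["tcp_pos"]+st["ee_rot"]@T[:3,3],d@(st["ee_rot"]@T[:3,:3]).T
def plane(n,uv,z,st=None):
    o,d=ray(n,uv,st);return o+d*((z-o[2])/d[:,2])[:,None]
def depthpts(n,d,mask,st=None):
    v,u=np.nonzero(mask&(d>0));o,r=ray(n,np.c_[u,v],st)
    if n=="wrist":
        T=camera_params(n)["tool_from_camera"];ax=st["ee_rot"]@T[:3,2]; r=r/(r@ax)[:,None]
    return o+r*d[v,u][:,None]
def proj(st,X):
    p=camera_params("wrist");T=p["tool_from_camera"];K=p["intrinsics"]
    c=(np.atleast_2d(X)-st["tcp_pos"])@st["ee_rot"]; c=(c-T[:3,3])@T[:3,:3]
    rho=np.hypot(c[:,0],c[:,1]);th=np.arctan2(rho,c[:,2]);return c[:,:2]/rho[:,None]*th[:,None]*K[0,0]+K[:2,2]
E
python3 - <<'E'
from h import *
np.set_printoptions(precision=4,suppress=True)
z=np.load("pics/scene1.npz");im,d=z["im"],z["d"]
hsv=cv2.cvtColor(im,cv2.COLOR_RGB2HSV)
v,u=np.mgrid[:400,:640]
def box(a,b,c,e): return (u>=a)&(u<c)&(v>=b)&(v<e)
H,S,V=hsv[...,0],hsv[...,1],hsv[...,2]
ms={"yellow":box(250,225,280,255)&(H>18)&(H<35)&(S>150),"red":box(215,220,240,242)&((H<8)|(H>172))&(S>150),
"shank":box(276,222,305,245)&(S<60)&(V>120),"brass":box(352,180,374,218)&(S>110)&(H<28),
"amber":box(400,215,430,262)&(S>110)&(H<20),"flask":box(228,185,254,220)&(V>100),"beaker":box(270,168,295,200)&(V>90),"reactor":box(335,185,388,245)&(V>80)}
for k,m in ms.items():
    P=depthpts("scene",d,m);P=P[P[:,2]>0.005]
    print(k,m.sum(),np.median(P,0),np.percentile(P,3,axis=0),np.percentile(P,97,axis=0))
P=depthpts("scene",d,box(335,185,388,245));l=P[(P[:,2]>.05)&(P[:,2]<.064)]
print("lid",cv2.minEnclosingCircle(l[:,:2].astype(np.float32)))
print(plane("scene",[[265,238],[299,230],[268,242]],0.015))
E
```

```text
yellow 232 [0.5538 0.2444 0.0271] [0.5459 0.2243 0.0082] [0.5714 0.2669 0.0325]
red 96 [0.5525 0.3355 0.1274] [0.541  0.3263 0.115 ] [0.5701 0.3445 0.1359]
shank 125 [0.5616 0.1806 0.0204] [0.555  0.1465 0.0151] [0.5693 0.2121 0.0252]
brass 313 [ 0.4924 -0.0038  0.1231] [ 0.4832 -0.0216  0.0768] [0.5178 0.0106 0.1445]
amber 631 [ 0.3558 -0.0748  0.0614] [ 0.3443 -0.1054  0.0095] [ 0.3854 -0.0618  0.0912]
flask 505 [0.6964 0.2605 0.0373] [0.6818 0.2346 0.0073] [0.7118 0.2834 0.0931]
beaker 403 [0.7026 0.1288 0.038 ] [0.6936 0.1027 0.0085] [0.7569 0.1505 0.0699]
reactor 1890 [0.4862 0.0045 0.0615] [ 0.4513 -0.0469  0.0064] [0.5334 0.043  0.1434]
lid ((0.5017792582511902, -0.005558507516980171), 0.054535578936338425)
[[0.5759 0.2386 0.015 ]
 [0.5585 0.1477 0.015 ]
 [0.5602 0.2368 0.015 ]]
```

Request:
drive_tool([
  {"tz":-2},
  {"tx":-2.9,"ty":2.7,"tz":-0.7},
  {"tx":-2.9,"ty":2.7,"tz":-0.7},
  {"tx":-2.9,"ty":2.7,"tz":-0.7},
  {"tx":-2.9,"ty":2.7,"tz":-0.7},
  {"tx":-2.9,"ty":2.7,"tz":-0.7},
  {"tx":-2.9,"ty":2.7,"tz":-0.7},
  {"tx":-2.9,"ty":2.7,"tz":-0.7},
  {"tx":-2.9,"ty":2.7,"tz":-0.7},
  {"tx":-2.9,"ty":2.7,"tz":-0.7},
])

```text
invalid input at $.rows[0]: expected keys tx, ty, tz, ax, ay, az, claw
```

Request:
drive_tool([
  {"tx":-2.9,"ty":2.7,"tz":-0.7},
  {"tx":-2.9,"ty":2.7,"tz":-0.7},
  {"tx":-2.9,"ty":2.7},
  {"tx":-2.9,"ty":2.7},
  {"tx":-2.9,"ty":2.7},
  {"tx":-2.9,"ty":2.7},
  {"tx":-2.9,"ty":2.7},
  {},
  {},
])

```text
invalid input at $.rows[0]: expected keys tx, ty, tz, ax, ay, az, claw
```

```bash
cat > look.py <<'E'
import sys,pickle
from h import *
def look(name):
    st=sense();im,d=capture("wrist");cv2.imwrite(f"pics/{name}.png",im[:,:,::-1])
    pickle.dump((st,im,d),open(f"pics/{name}.pkl","wb"));return st,im,d
if __name__=="__main__":
    st,im,d=look(sys.argv[1]);print(st["time_s"],st["tcp_pos"],st["ee_rot"],st["joints"])
E
python3 look.py w1
```

```text
0.1 [ 0.22397773 -0.58292832  0.22157374] [[-9.33517663e-01 -3.58530509e-01 -8.04763723e-04]
 [-3.58531393e-01  9.33515991e-01  1.77056020e-03]
 [ 1.16459955e-04  1.94138228e-03 -9.99998109e-01]] [-5.41663952e+01  2.20871608e+01  3.88921095e-01 -2.36680539e-02
 -6.84110002e+01 -1.48148504e+01]
```

View pics/w1.png

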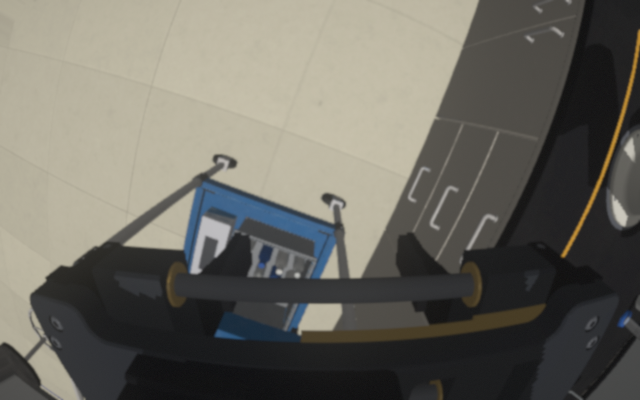

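All the keys are required, so the move was refused and this picture only shows the floor. It does show that the gripper fills the bottom of the wrist view, with the fingertips near (240,240) and (405,240).

Request:
drive_tool([
  {"tx":0,"ty":0,"tz":-3,"ax":0,"ay":0,"az":0,"claw":8.7},
  {"tx":-2.9,"ty":2.7,"tz":-0.6,"ax":0,"ay":0,"az":0,"claw":8.7},
  {"tx":-2.9,"ty":2.7,"tz":-0.6,"ax":0,"ay":0,"az":0,"claw":8.7},
  {"tx":-2.9,"ty":2.7,"tz":-0.6,"ax":0,"ay":0,"az":0,"claw":8.7},
  {"tx":-2.9,"ty":2.7,"tz":-0.6,"ax":0,"ay":0,"az":0,"claw":8.7},
  {"tx":-2.9,"ty":2.7,"tz":-0.6,"ax":0,"ay":0,"az":0,"claw":8.7},
  {"tx":-2.9,"ty":2.7,"tz":-0.6,"ax":0,"ay":0,"az":0,"claw":8.7},
  {"tx":-2.9,"ty":2.7,"tz":-0.6,"ax":0,"ay":0,"az":0,"claw":8.7},
  {"tx":-2.9,"ty":2.7,"tz":-0.6,"ax":0,"ay":0,"az":0,"claw":8.7},
  {"tx":-2.9,"ty":2.7,"tz":-0.6,"ax":0,"ay":0,"az":0,"claw":8.7},
])

```text
time_s: 0.98
tcp_pos: [0.3808, -0.261, 0.3068]
ee_rot: [[-0.934, -0.358, 0.0], [-0.358, 0.934, 0.0], [-0.0, 0.0, -1.0]]
wrist_force: [0.4, -1.0, -0.5]
gripper_width: 0.999
gripper_force: 0.0
```

Request:
drive_tool([
  {"tx":-2.9,"ty":2.7,"tz":-0.6,"ax":0,"ay":0,"az":0,"claw":8.7},
  {"tx":-2.9,"ty":2.7,"tz":-0.6,"ax":0,"ay":0,"az":0,"claw":8.7},
  {"tx":-2.9,"ty":2.7,"tz":0,"ax":0,"ay":0,"az":0,"claw":8.7},
  {"tx":-2.9,"ty":2.7,"tz":0,"ax":0,"ay":0,"az":0,"claw":8.7},
  {"tx":-2.9,"ty":2.7,"tz":0,"ax":0,"ay":0,"az":0,"claw":8.7},
  {"tx":-2.9,"ty":2.7,"tz":0,"ax":0,"ay":0,"az":0,"claw":8.7},
  {"tx":-2.9,"ty":2.7,"tz":0,"ax":0,"ay":0,"az":0,"claw":8.7},
  {"tx":-2.9,"ty":2.7,"tz":0,"ax":0,"ay":0,"az":0,"claw":8.7},
  {"tx":0,"ty":0,"tz":0,"ax":0,"ay":0,"az":0,"claw":8.7},
  {"tx":0,"ty":0,"tz":0,"ax":0,"ay":0,"az":0,"claw":8.7},
])

```text
time_s: 1.82
tcp_pos: [0.52, 0.0236, 0.3175]
ee_rot: [[-0.932, -0.362, -0.002], [-0.362, 0.932, -0.0], [0.002, 0.0, -1.0]]
wrist_force: [1.4, -0.3, 0.3]
gripper_width: 1.0
gripper_force: 0.0
```

```bash
python3 look.py w2
```

```text
1.8167 [0.52003746 0.02362254 0.31752942] [[-9.32365225e-01 -3.61512079e-01 -2.02578583e-03]
 [-3.61511882e-01  9.32367381e-01 -4.75354971e-04]
 [ 2.06062319e-03  2.89141204e-04 -9.99997835e-01]] [ 2.04681955e+01  8.66938618e+00 -4.34854845e+00 -1.54617352e-02
 -7.71003311e+01 -8.92716232e+01]
```

View pics/w2.png

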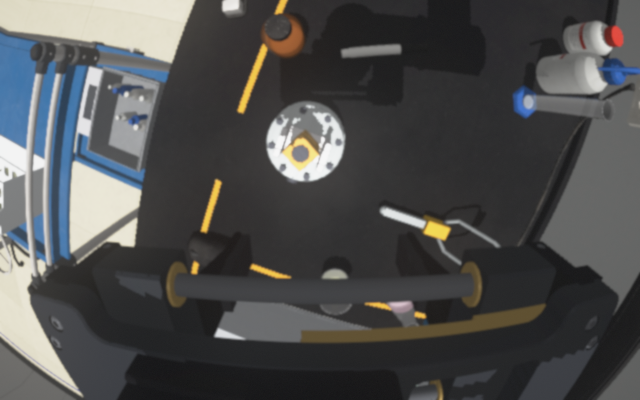

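The wrist view shows the reactor at (305,141), the brass head at (301,153), the pin's head at (436,228) and its tip at (385,211).

```bash
cat > meas.py <<'E'
import sys,pickle
from h import *
np.set_printoptions(precision=4,suppress=True)
def meas(name):
    st,im,d=pickle.load(open(f"pics/{name}.pkl","rb"))
    P=depthpts("wrist",d,d>0,st);v,u=np.nonzero(d>0)
    near=(np.hypot(P[:,0]-.502,P[:,1]+.006)<.075)
    for k,a,b in [("head",.136,.152),("cheeks",.112,.124),("lid",.054,.066)]:
        s=near&(P[:,2]>a)&(P[:,2]<b);Q=P[s]
        if len(Q)<5: print(k,len(Q));continue
        r=cv2.minAreaRect((Q[:,:2]*1000).astype(np.float32))
        print(k,len(Q),np.median(Q[:,2]),"rect",np.round(r[0],1),np.round(r[1],1),round(r[2],1),"px",u[s].min(),u[s].max(),v[s].min(),v[s].max())
    H,S,V=cv2.split(cv2.cvtColor(im,cv2.COLOR_RGB2HSV))
    m=((H>18)&(H<35)&(S>120)&(V>80)).astype(np.uint8)
    out={}
    for c in cv2.findContours(m,cv2.RETR_EXTERNAL,cv2.CHAIN_APPROX_NONE)[0]:
        if cv2.contourArea(c)<80: continue
        mk=np.zeros_like(m);cv2.drawContours(mk,[c],-1,1,-1);Q=depthpts("wrist",d,mk>0,st)
        print("yellow",cv2.boundingRect(c),np.median(Q,0),[np.round(x,3) for x in cv2.minAreaRect((plane("wrist",c[:,0],np.percentile(Q[:,2],80),st)[:,:2]*1000).astype(np.float32))])
meas(sys.argv[1])
E
python3 meas.py w2
python3 - <<'E'
import cv2
i=cv2.imread("pics/w2.png")
a=cv2.resize(i[90:190,250:360],None,fx=5,fy=5,interpolation=cv2.INTER_CUBIC);cv2.imwrite("pics/w2c.png",a)
E
```

```text
head 746 0.14439767786928825 rect [503.6 -10.2] [30.6 30.6] 62.5 px 282 318 135 171
cheeks 400 0.11790562781209954 rect [502.7 -10.2] [38.  62.9] 0.1 px 273 330 127 171
lid 2552 0.06199697291727552 rect [503.3 -10.2] [104.7 104.4] 3.2 px 266 343 104 181
yellow (448, 306, 95, 27) [0.479  0.0658 0.4152] [array([478.047,  63.891]), array([ 5.213, 34.324]), np.float64(21.323)]
yellow (250, 264, 41, 14) [0.7523 0.0043 0.0003] [array([753.349,   9.164]), array([13.823, 75.35 ]), np.float64(1.098)]
yellow (422, 215, 29, 26) [0.5596 0.2411 0.0296] [array([558.999, 236.841]), array([32.095, 57.135]), np.float64(1.749)]
yellow (200, 179, 22, 55) [ 0.6681 -0.1264  0.    ] [array([ 670.443, -126.14 ]), array([ 13.772, 105.632]), np.float64(87.422)]
yellow (237, 44, 30, 70) [ 0.4457 -0.1235  0.0002] [array([ 445.014, -123.197]), array([ 12.983, 113.584]), np.float64(89.042)]
yellow (275, 0, 13, 14) [ 0.3214 -0.1237  0.0002] [array([ 321.569, -123.055]), array([11.636, 26.872]), np.float64(86.948)]
```

View pics/w2c.png

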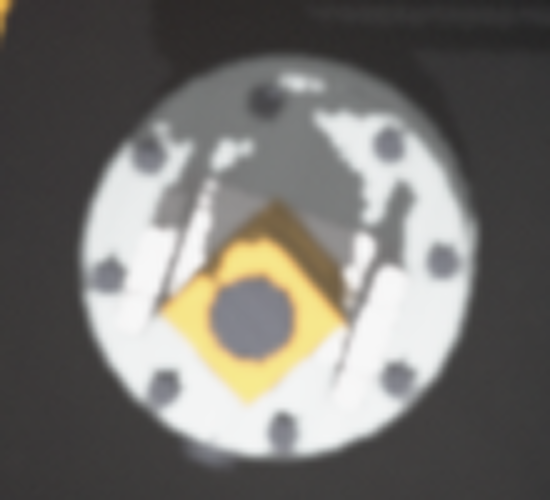

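Request:
drive_tool([
  {"tx":2.76,"ty":-2.55,"tz":0,"ax":0,"ay":0,"az":0,"claw":6},
  {"tx":0,"ty":0,"tz":2.5,"ax":0,"ay":0,"az":-0.12,"claw":6},
  {"tx":0,"ty":0,"tz":2.5,"ax":0,"ay":0,"az":-0.12,"claw":6},
  {"tx":0,"ty":0,"tz":2.5,"ax":0,"ay":0,"az":-0.12,"claw":6},
  {"tx":0,"ty":0,"tz":2.5,"ax":0,"ay":0,"az":-0.12,"claw":6},
  {"tx":0,"ty":0,"tz":2.5,"ax":0,"ay":0,"az":-0.12,"claw":6},
  {"tx":0,"ty":0,"tz":2.5,"ax":0,"ay":0,"az":-0.12,"claw":6},
  {"tx":0,"ty":0,"tz":0,"ax":0,"ay":0,"az":0,"claw":6},
  {"tx":0,"ty":0,"tz":0,"ax":0,"ay":0,"az":0,"claw":6},
])

```text
time_s: 2.62
tcp_pos: [0.5022, -0.0132, 0.1683]
ee_rot: [[-0.469, -0.883, -0.002], [-0.883, 0.469, -0.001], [0.002, 0.001, -1.0]]
wrist_force: [-0.7, 0.3, -0.0]
gripper_width: 0.688
gripper_force: 0.0
```

```bash
python3 look.py w3; python3 meas.py w3
python3 - <<'E'
from h import *
from station import *
s=sense();R=s["ee_rot"];print(np.degrees(np.arctan2(R[1],R[0])),s["tcp_pos"])
E
```

```text
2.6167 [ 0.50221487 -0.0131752   0.16833406] [[-0.46925585 -0.88305942 -0.00224002]
 [-0.88305984  0.46925899 -0.00115033]
 [ 0.00206696  0.00143828 -0.99999683]] [ 1.70604645e+01  1.30440347e+01 -2.10103416e+01  3.05525095e-02
 -5.60876604e+01 -4.50636949e+01]
head 1976 0.14429640338549454 rect [503.6 -10.9] [30.4 29.8] 61.7 px 301 346 211 255
cheeks 1030 0.11779787273764498 rect [502.9 -10.5] [38.  63.2] 0.2 px 283 362 173 262
lid 5095 0.06202055789709543 rect [502.2 -15.7] [ 95.1 105.3] 72.9 px 267 380 140 244
yellow (257, 331, 39, 9) [ 0.5039 -0.0405  0.2668] [array([502.786, -40.797]), array([ 3.098, 10.731]), np.float64(65.511)]
yellow (393, 311, 129, 27) [ 0.4548 -0.0143  0.2663] [array([454.973, -16.088]), array([ 5.274, 43.509]), np.float64(61.924)]
yellow (304, 216, 42, 40) [ 0.4976 -0.0041  0.1441] [array([503.162, -10.621]), array([28.536, 27.463]), np.float64(61.76)]
yellow (55, 203, 43, 38) [ 0.8534 -0.1314  0.0002] [array([ 862.58 , -131.208]), array([ 13.148, 137.128]), np.float64(88.214)]
yellow (127, 140, 62, 46) [ 0.6661 -0.1266  0.0002] [array([ 670.687, -126.552]), array([ 12.061, 104.285]), np.float64(87.617)]
yellow (274, 28, 116, 64) [ 0.438  -0.1237  0.0003] [array([ 431.8  , -123.394]), array([ 11.895, 137.733]), np.float64(89.408)]
yellow (407, 0, 72, 23) [ 0.2964 -0.124   0.0004] [array([ 292.102, -124.047]), array([95.668, 11.349]), np.float64(0.872)]
[-117.94131001  152.05866787  -17.2972166 ] [ 0.50354536 -0.01271151  0.16977853]
```

Request:
drive_tool([
  {"tx":-0.18,"ty":0.09,"tz":1.5,"ax":0,"ay":0,"az":0,"claw":6},
  {"tx":0,"ty":0,"tz":1.6,"ax":0,"ay":0,"az":0,"claw":6},
  {"tx":0,"ty":0,"tz":1.5,"ax":0,"ay":0,"az":0,"claw":6},
  {"tx":0,"ty":0,"tz":0,"ax":0,"ay":0,"az":0,"claw":4},
  {"tx":0,"ty":0,"tz":0,"ax":0,"ay":0,"az":0,"claw":3.4},
  {"tx":0,"ty":0,"tz":0,"ax":0,"ay":0,"az":0,"claw":2.6},
  {"tx":0,"ty":0,"tz":0,"ax":0,"ay":0,"az":0,"claw":2.6},
  {"tx":0,"ty":0,"tz":0,"ax":0,"ay":0,"az":0,"claw":2.6},
  {"tx":0,"ty":0,"tz":0,"ax":0,"ay":0,"az":0,"claw":2.6},
])

```text
time_s: 3.42
tcp_pos: [0.504, -0.0098, 0.1236]
ee_rot: [[-0.465, -0.885, 0.002], [-0.885, 0.465, 0.0], [-0.001, -0.002, -1.0]]
wrist_force: [2.5, -2.9, -1.0]
gripper_width: 0.343
gripper_force: 17.6
```

Request:
drive_tool([
  {"tx":0,"ty":0,"tz":0,"ax":0,"ay":0,"az":0,"claw":2.6},
  {"tx":0,"ty":0,"tz":0,"ax":0,"ay":0,"az":-0.08,"claw":2.6},
  {"tx":0,"ty":0,"tz":0,"ax":0,"ay":0,"az":-0.08,"claw":2.6},
  {"tx":0,"ty":0,"tz":0,"ax":0,"ay":0,"az":-0.08,"claw":2.6},
  {"tx":0,"ty":0,"tz":0,"ax":0,"ay":0,"az":-0.08,"claw":2.6},
  {"tx":0,"ty":0,"tz":0,"ax":0,"ay":0,"az":-0.08,"claw":2.6},
  {"tx":0,"ty":0,"tz":0,"ax":0,"ay":0,"az":-0.085,"claw":2.6},
  {"tx":0,"ty":0,"tz":0,"ax":0,"ay":0,"az":0,"claw":2.6},
  {"tx":0,"ty":0,"tz":0,"ax":0,"ay":0,"az":0,"claw":2.6},
])

```text
time_s: 4.17
tcp_pos: [0.5035, -0.0097, 0.1235]
ee_rot: [[0.0, -1.0, 0.001], [-1.0, -0.0, -0.0], [0.0, -0.001, -1.0]]
wrist_force: [-2.1, 0.2, 6.1]
gripper_width: 0.338
gripper_force: 30.0
```

Request:
drive_tool([
  {"tx":0,"ty":0,"tz":0,"ax":0,"ay":0,"az":0,"claw":4.5},
  {"tx":0,"ty":0,"tz":0,"ax":0,"ay":0,"az":0,"claw":6},
  {"tx":0,"ty":0,"tz":-2.5,"ax":0,"ay":0,"az":0,"claw":6},
  {"tx":0,"ty":0,"tz":-2.5,"ax":0,"ay":0,"az":0,"claw":6},
  {"tx":0,"ty":0,"tz":0,"ax":0,"ay":0,"az":0,"claw":6},
  {"tx":0,"ty":0,"tz":0,"ax":0,"ay":0,"az":0,"claw":6},
])

```text
time_s: 4.67
tcp_pos: [0.5038, -0.0095, 0.1735]
ee_rot: [[0.0, -1.0, 0.003], [-1.0, -0.0, 0.001], [-0.001, -0.003, -1.0]]
wrist_force: [0.4, 0.5, -0.4]
gripper_width: 0.66
gripper_force: 0.0
```

```bash
python3 look.py w4; python3 meas.py w4|head -4
python3 - <<'E'
from h import *
import pickle
st,im,d=pickle.load(open("pics/w4.pkl","rb"))
P=depthpts("wrist",d,d>0,st)
C=P[(np.hypot(P[:,0]-.503,P[:,1]+.01)<.05)&(P[:,2]>.112)&(P[:,2]<.122)]
for s in (C[:,1]>.01,C[:,1]<-.03):
    Q=C[s];print(len(Q),Q[:,:2].min(0),Q[:,:2].max(0),np.degrees(np.polyfit(Q[:,0],Q[:,1],1)[0]))
R=st["ee_rot"];print(np.degrees(np.arctan2(R[1],R[0])))
E
```

```text
4.6667 [ 0.50384521 -0.00954412  0.17354841] [[ 5.07166545e-05 -9.99996200e-01  2.75622400e-03]
 [-9.99999440e-01 -4.78022214e-05  1.05745628e-03]
 [-1.05732051e-03 -2.75627609e-03 -9.99995642e-01]] [ 1.73958793e+01  1.27335075e+01 -2.05649015e+01 -1.27102670e-02
 -5.65327803e+01 -1.73860634e+01]
head 1922 0.14433903139765664 rect [503.9 -10.7] [31.  29.8] 89.9 px 302 346 202 247
cheeks 884 0.11801040002557955 rect [503.6 -10.4] [36.4 62.4] 0.6 px 300 348 172 250
lid 5492 0.062039937912064275 rect [504.2 -13.6] [100.3 105.2] 89.9 px 268 380 134 238
yellow (386, 312, 132, 27) [ 0.4637 -0.0332  0.2713] [array([465.001, -34.747]), array([43.239,  5.15 ]), np.float64(0.002)]
148 [0.48513605 0.01320048] [0.52152555 0.0207369 ] 1.98223904930782
537 [ 0.48644951 -0.04177412] [ 0.52160276 -0.03418032] 1.1123248653122613
[ -89.99709415 -179.99726112   20.98987163]
```

Request:
drive_tool([
  {"tx":0,"ty":0,"tz":-3.5,"ax":0,"ay":0,"az":0,"claw":6},
  {"tx":-3,"ty":-0.7,"tz":-2.5,"ax":0,"ay":0,"az":0,"claw":6},
  {"tx":-3.6,"ty":-0.8,"tz":-1,"ax":0,"ay":0,"az":0,"claw":6},
  {"tx":-3.8,"ty":-0.8,"tz":0,"ax":0,"ay":0,"az":0,"claw":6},
  {"tx":-3.8,"ty":-0.8,"tz":0,"ax":0,"ay":0,"az":0,"claw":5.5},
  {"tx":-3.8,"ty":-0.8,"tz":0,"ax":0,"ay":0,"az":0,"claw":5},
  {"tx":-3.8,"ty":-0.8,"tz":0,"ax":0,"ay":0,"az":0,"claw":5},
  {"tx":-3.5,"ty":-0.8,"tz":0,"ax":0,"ay":0,"az":0,"claw":5},
  {"tx":0,"ty":0,"tz":0,"ax":0,"ay":0,"az":0,"claw":5},
  {"tx":0,"ty":0,"tz":0,"ax":0,"ay":0,"az":0,"claw":5},
])

```text
time_s: 5.55
tcp_pos: [0.5572, 0.2447, 0.2398]
ee_rot: [[0.003, -1.0, -0.004], [-1.0, -0.003, -0.002], [0.002, 0.004, -1.0]]
wrist_force: [0.1, -0.6, 0.0]
gripper_width: 0.577
gripper_force: 0.0
```

```bash
python3 look.py w5; python3 meas.py w5
```

```text
5.55 [0.55721997 0.24469732 0.23976917] [[ 0.00293433 -0.99998789 -0.00394994]
 [-0.99999272 -0.00292466 -0.00245181]
 [ 0.00244022  0.0039571  -0.99998919]] [ 3.89141159e+01  1.99487779e+01 -1.98944437e-01 -3.49391126e-02
 -7.01166169e+01 -3.87343080e+01]
head 0
cheeks 0
lid 52 0.0578334132115452 rect [498.4  41.6] [32.1  3.2] 4.5 px 362 390 0 2
yellow (452, 315, 57, 17) [0.5095 0.2212 0.338 ] [array([511.417, 219.875]), array([ 4.831, 20.397]), np.float64(89.791)]
yellow (190, 199, 10, 29) [0.7475 0.3134 0.0003] [array([747.968, 313.606]), array([13.319, 43.923]), np.float64(1.944)]
yellow (309, 147, 22, 40) [0.5624 0.2419 0.0298] [array([561.846, 240.197]), array([25.864, 48.933]), np.float64(0.428)]
yellow (178, 98, 13, 74) [0.7501 0.1962 0.0003] [array([749.798, 198.401]), array([ 12.954, 103.015]), np.float64(0.831)]
yellow (176, 0, 10, 53) [0.7525 0.0443 0.0001] [array([752.467,  43.106]), array([12.71 , 78.954]), np.float64(0.717)]
```

View pics/w5.png

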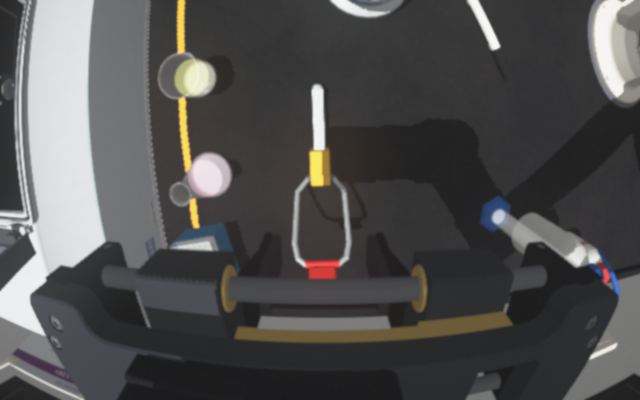

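The view shows the pin head at (320,167), the tip at (317,87) and the red tab at (322,270), with the ring folded back under the gripper bar.

```bash
cat > pin.py <<'E'
import pickle,sys
from h import *
np.set_printoptions(precision=4,suppress=True)
st,im,d=pickle.load(open(f"pics/{sys.argv[1]}.pkl","rb"))
v,u=np.nonzero(d>0);P=depthpts("wrist",d,d>0,st);c=im[v,u].astype(int)
near=(abs(P[:,0]-.56)<.05)&(P[:,1]>.1)&(P[:,1]<.36)
yel=(c[:,0]>110)&(c[:,0]-c[:,2]>70)&(c[:,1]-c[:,2]>40)
red=(c[:,0]>100)&(c[:,0]-c[:,1]>70)
Q=P[near&yel&(P[:,2]>.027)&(P[:,2]<.034)];print("head",len(Q),Q.min(0),Q.max(0),cv2.minAreaRect((Q[:,:2]*1000).astype(np.float32)))
S=P[near&~yel&(P[:,2]>.016)&(P[:,2]<.026)&(P[:,1]<.22)];print("shank",len(S),S.min(0),S.max(0))
f=np.polyfit(S[:,1],S[:,0],1);print("axis x at y=.24,.14",np.polyval(f,[.24,.14]),"yaw from -y (ccw deg)",-np.degrees(f[0])*-1*-1)
T=P[near&red&(P[:,2]>.07)];print("tab",len(T),T.min(0),T.max(0))
E
python3 pin.py w5
```

```text
head 646 [0.55   0.2198 0.0271] [0.5747 0.265  0.032 ] ((561.7698974609375, 242.30340576171875), (23.80337142944336, 44.2503547668457), 3.859428644180298)
shank 693 [0.5563 0.1401 0.0161] [0.5711 0.2199 0.0248]
axis x at y=.24,.14 [0.562  0.5651] yaw from -y (ccw deg) 1.7860003915508886
tab 539 [0.5406 0.2118 0.1123] [0.5766 0.3352 0.3228]
```

Request:
drive_tool([
  {"tx":0.8,"ty":-0.5,"tz":0,"ax":0,"ay":0,"az":-0.044,"claw":5},
  {"tx":0,"ty":0,"tz":3.5,"ax":0,"ay":0,"az":0,"claw":5},
  {"tx":0,"ty":0,"tz":3.5,"ax":0,"ay":0,"az":0,"claw":5},
  {"tx":0,"ty":0,"tz":3.5,"ax":0,"ay":0,"az":0,"claw":5},
  {"tx":0,"ty":0,"tz":3.5,"ax":0,"ay":0,"az":0,"claw":5},
  {"tx":0,"ty":0,"tz":3,"ax":0,"ay":0,"az":0,"claw":5},
  {"tx":0,"ty":0,"tz":2.5,"ax":0,"ay":0,"az":0,"claw":5},
  {"tx":0,"ty":0,"tz":0,"ax":0,"ay":0,"az":0,"claw":5},
  {"tx":0,"ty":0,"tz":0,"ax":0,"ay":0,"az":0,"claw":5},
])

```text
time_s: 6.35
tcp_pos: [0.5622, 0.2334, 0.0466]
ee_rot: [[0.044, -0.999, -0.003], [-0.999, -0.044, -0.002], [0.002, 0.003, -1.0]]
wrist_force: [0.8, 0.1, 0.6]
gripper_width: 0.576
gripper_force: 0.0
```

```bash
python3 look.py w6; python3 pin.py w6
```

```text
6.35 [0.56220896 0.23340573 0.04663229] [[ 0.04371232 -0.99904034 -0.00276235]
 [-0.99904135 -0.04370546 -0.00249456]
 [ 0.00237144  0.00286874 -0.99999307]] [ 3.77737174e+01  3.04679000e+01 -1.38047130e+01  2.23032350e-02
 -4.59400421e+01 -3.52841154e+01]
head 2193 [0.5493 0.2194 0.027 ] [0.5741 0.2638 0.0323] ((561.4487915039062, 241.50140380859375), (24.048097610473633, 43.639427185058594), 2.4478838443756104)
shank 2536 [0.5556 0.1387 0.0162] [0.571  0.2199 0.0236]
axis x at y=.24,.14 [0.5615 0.565 ] yaw from -y (ccw deg) 1.9693049622345151Traceback (most recent call last):
  File "pin.py", line 12, in <module>
    T=P[near&red&(P[:,2]>.07)];print("tab",len(T),T.min(0),T.max(0))
                                                  ~~~~~^^^
    return umr_minimum(a, axis, None, out, keepdims, initial, where)
ValueError: zero-size array to reduction operation minimum which has no identity
```

Request:
drive_tool([
  {"tx":-0.3,"ty":0.06,"tz":1.5,"ax":0,"ay":0,"az":0,"claw":5},
  {"tx":0,"ty":0,"tz":1.6,"ax":0,"ay":0,"az":0,"claw":5},
  {"tx":0,"ty":0,"tz":1.0,"ax":0,"ay":0,"az":0,"claw":5},
  {"tx":0,"ty":0,"tz":0,"ax":0,"ay":0,"az":0,"claw":4},
  {"tx":0,"ty":0,"tz":0,"ax":0,"ay":0,"az":0,"claw":3},
  {"tx":0,"ty":0,"tz":0,"ax":0,"ay":0,"az":0,"claw":2},
  {"tx":0,"ty":0,"tz":0,"ax":0,"ay":0,"az":0,"claw":2},
  {"tx":0,"ty":0,"tz":0,"ax":0,"ay":0,"az":0,"claw":2},
  {"tx":0,"ty":0,"tz":0,"ax":0,"ay":0,"az":0,"claw":2},
])

```text
time_s: 7.15
tcp_pos: [0.5622, 0.2383, 0.0074]
ee_rot: [[0.045, -0.999, 0.0], [-0.999, -0.045, 0.0], [-0.0, -0.0, -1.0]]
wrist_force: [-1.9, 0.9, 3.6]
gripper_width: 0.275
gripper_force: 30.0
```

Request:
drive_tool([
  {"tx":0,"ty":0,"tz":-1.5,"ax":0,"ay":0,"az":0,"claw":2},
  {"tx":0,"ty":0,"tz":-3,"ax":0,"ay":0,"az":0,"claw":2},
  {"tx":0,"ty":0,"tz":-3,"ax":0,"ay":0,"az":0,"claw":2},
  {"tx":1.6,"ty":1.2,"tz":-1,"ax":0,"ay":0,"az":0,"claw":2},
  {"tx":2.1,"ty":1.6,"tz":0,"ax":0,"ay":0,"az":0,"claw":2},
  {"tx":2.1,"ty":1.6,"tz":0,"ax":0,"ay":0,"az":0,"claw":2},
  {"tx":1.6,"ty":1.2,"tz":0,"ax":0,"ay":0,"az":0.03,"claw":2},
  {"tx":0.8,"ty":0.6,"tz":0,"ax":0,"ay":0,"az":0,"claw":2},
  {"tx":0,"ty":0,"tz":0,"ax":0,"ay":0,"az":0,"claw":2},
  {"tx":0,"ty":0,"tz":0,"ax":0,"ay":0,"az":0,"claw":2},
])

```text
time_s: 7.98
tcp_pos: [0.5042, 0.1539, 0.0917]
ee_rot: [[0.015, -1.0, 0.001], [-1.0, -0.015, 0.0], [-0.0, -0.001, -1.0]]
wrist_force: [0.9, 0.2, -2.0]
gripper_width: 0.271
gripper_force: 30.0
```

```bash
python3 look.py w7;  cat > ins.py <<'E'
import pickle,sys
from h import *
np.set_printoptions(precision=4,suppress=True)
st,im,d=pickle.load(open(f"pics/{sys.argv[1]}.pkl","rb"))
v,u=np.nonzero(d>0);P=depthpts("wrist",d,d>0,st);c=im[v,u].astype(int)
near=(abs(P[:,0]-.504)<.05)
y0=st["tcp_pos"][1]-.019
yel=(c[:,0]>110)&(c[:,0]-c[:,2]>70)&(c[:,1]-c[:,2]>40)
S=P[near&~yel&(abs(P[:,0]-.504)<.012)&(P[:,2]>.085)&(P[:,2]<.112)&(P[:,1]<y0-.004)&(P[:,1]>max(y0-.09,.024))]
print("shank",len(S),S.min(0),S.max(0))
f=np.polyfit(S[:,1],S[:,0],1);print("x at tip/shoulder",np.polyval(f,[y0-.082,y0]),"yaw",np.degrees(f[0]))
for a in np.arange(y0-.08,y0-.01,.0175):
    q=S[abs(S[:,1]-a)<.004]
    if len(q): print(" y",round(a,3),"top z",np.percentile(q[:,2],[50,90]),"x",q[:,0].min(),q[:,0].max())
Q=P[near&yel&(P[:,2]>.095)&(P[:,2]<.135)&(abs(P[:,1]-y0-.02)<.04)];print("pinhead",len(Q),np.percentile(Q,2,axis=0),np.percentile(Q,98,axis=0))
C=P[(np.hypot(P[:,0]-.503,P[:,1]+.01)<.05)&(P[:,2]>.114)&(P[:,2]<.122)]
for s in (C[:,1]>.01,C[:,1]<-.03):
    q=C[s]
    if len(q)>5: print("cheek",len(q),q[:,:2].min(0),q[:,:2].max(0),cv2.minAreaRect((q[:,:2]*1000).astype(np.float32)))
q=C=P[(np.hypot(P[:,0]-.503,P[:,1]+.01)<.05)&(P[:,2]>.14)&(P[:,2]<.15)]
if len(q)>5: print("spindle",len(q),cv2.minAreaRect((q[:,:2]*1000).astype(np.float32)))
R=st["ee_rot"];print("tool yaw",np.degrees(np.arctan2(R[1,0],R[0,0])),st["tcp_pos"])
E
python3 ins.py w7
```

```text
7.9833 [0.50422736 0.15389573 0.09173803] [[ 1.54415230e-02 -9.99880181e-01  1.08789080e-03]
 [-9.99880673e-01 -1.54410279e-02  4.62113300e-04]
 [-4.45259777e-04 -1.09489672e-03 -9.99999301e-01]] [ 3.46259701e+01  2.04471023e+01 -2.33154187e+01  1.88940037e-02
 -4.61711444e+01 -3.37542910e+01]
shank 3938 [0.4984 0.0544 0.0993] [0.5124 0.1309 0.1079]
x at tip/shoulder [0.5061 0.5047] yaw -0.991283240483901
 y 0.055 top z [0.1039 0.1054] x 0.49999267970461914 0.5121162430350645
 y 0.072 top z [0.1058 0.1066] x 0.49950124753526715 0.5122963822757777
 y 0.09 top z [0.1058 0.1067] x 0.4989503314810747 0.5116290293371231
 y 0.107 top z [0.1058 0.1066] x 0.49852092555723077 0.5115759800105394
pinhead 2210 [0.4937 0.1354 0.1001] [0.5157 0.1594 0.1155]
tool yaw -89.11523064974361 [0.5042 0.1539 0.0917]
```

View pics/w7.png

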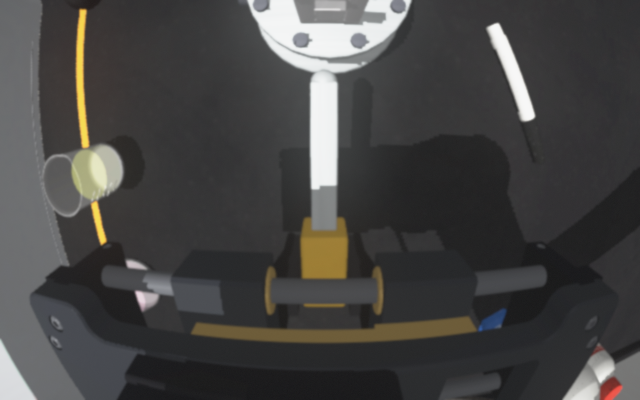

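The pin is level, with its axis at about 0.100 m and its tip at (323,75), just short of the reactor's rim. The tip is about 2 mm off in x.

Request:
drive_tool([
  {"tx":0,"ty":0.12,"tz":0,"ax":0,"ay":0,"az":0.01,"claw":2},
  {"tx":1,"ty":0,"tz":0,"ax":0,"ay":0,"az":0,"claw":2},
  {"tx":1,"ty":0,"tz":0,"ax":0,"ay":0,"az":0,"claw":2},
  {"tx":0.6,"ty":0,"tz":0,"ax":0,"ay":0,"az":0,"claw":2},
  {"tx":0,"ty":0,"tz":0,"ax":0,"ay":0,"az":0,"claw":2},
  {"tx":0,"ty":0,"tz":0,"ax":0,"ay":0,"az":0,"claw":2},
])

```text
time_s: 8.53
tcp_pos: [0.5028, 0.1271, 0.0915]
ee_rot: [[0.004, -1.0, 0.0], [-1.0, -0.004, 0.0], [-0.0, -0.0, -1.0]]
wrist_force: [-0.1, 0.5, -1.9]
gripper_width: 0.276
gripper_force: 30.0
```

```bash
python3 look.py w8 >/dev/null; python3 ins.py w8
python3 - <<'E'
import cv2
i=cv2.imread("pics/w8.png")
cv2.imwrite("pics/w8c.png",cv2.resize(i[0:200,230:430],None,fx=3,fy=3,interpolation=cv2.INTER_CUBIC))
E
```

```text
shank 3936 [0.4964 0.0277 0.1001] [0.5099 0.1041 0.108 ]
x at tip/shoulder [0.5035 0.503 ] yaw -0.3518348568345554
 y 0.028 top z [0.1036 0.1053] x 0.4974678427926127 0.5095507618269065
 y 0.046 top z [0.1057 0.1066] x 0.4970729941844062 0.5099105850605908
 y 0.063 top z [0.1056 0.1064] x 0.4968148001368637 0.5094345916814742
 y 0.081 top z [0.1056 0.1063] x 0.49656238975618117 0.5095739399750178
pinhead 2186 [0.4922 0.1087 0.1009] [0.5141 0.1326 0.1152]
cheek 1328 [0.4856 0.0135] [0.5215 0.021 ] ((503.54156494140625, 17.263290405273438), (35.911380767822266, 7.425089359283447), 0.194718599319458)
spindle 45 ((503.78045654296875, 4.739006996154785), (29.053916931152344, 0.891413152217865), 0.11475427448749542)
tool yaw -89.77140653982504 [0.5028 0.1271 0.0915]
```

View pics/w8c.png

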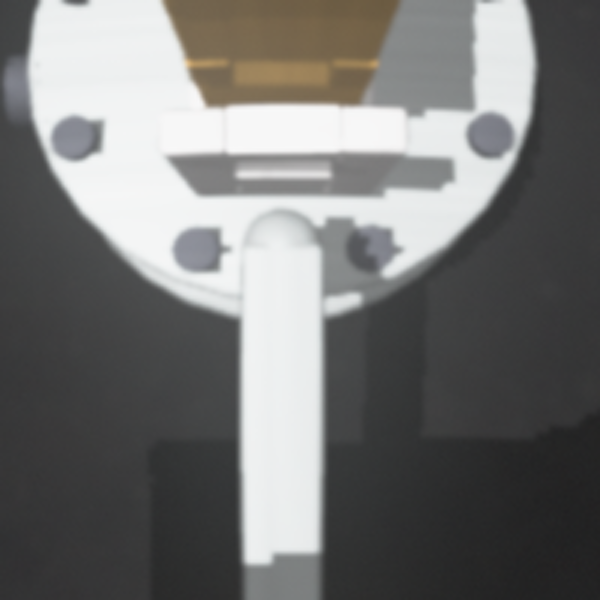

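The ball end at (283,235) in the crop is lined up with the cheek's square hole at (284,170). The measurements give a pin x of 503.5 mm against 503.5 mm for the cheek, with yaw within 0.2°.

Request:
drive_tool([
  {"tx":0.7,"ty":0,"tz":0,"ax":0,"ay":0,"az":0,"claw":2},
  {"tx":0.7,"ty":0,"tz":0,"ax":0,"ay":0,"az":0,"claw":2},
  {"tx":0.6,"ty":0,"tz":0,"ax":0,"ay":0,"az":0,"claw":2},
  {"tx":0,"ty":0,"tz":0,"ax":0,"ay":0,"az":0,"claw":2},
])

```text
time_s: 8.92
tcp_pos: [0.5023, 0.1064, 0.0915]
ee_rot: [[0.004, -1.0, -0.001], [-1.0, -0.004, -0.0], [0.0, 0.001, -1.0]]
wrist_force: [-0.2, -0.1, -2.4]
gripper_width: 0.277
gripper_force: 30.0
```

Request:
drive_tool([
  {"tx":0.7,"ty":0,"tz":0,"ax":0,"ay":0,"az":0,"claw":2},
  {"tx":0.7,"ty":0,"tz":0,"ax":0,"ay":0,"az":0,"claw":2},
  {"tx":0.6,"ty":0,"tz":0,"ax":0,"ay":0,"az":0,"claw":2},
  {"tx":0,"ty":0,"tz":0,"ax":0,"ay":0,"az":0,"claw":2},
])

```text
time_s: 9.25
tcp_pos: [0.5025, 0.0864, 0.0915]
ee_rot: [[0.004, -1.0, -0.001], [-1.0, -0.004, -0.0], [0.0, 0.001, -1.0]]
wrist_force: [-0.2, 0.5, -2.3]
gripper_width: 0.273
gripper_force: 30.0
```

Request:
drive_tool([
  {"tx":0.7,"ty":-0.03,"tz":0,"ax":0,"ay":0,"az":0,"claw":2},
  {"tx":0.7,"ty":0,"tz":0,"ax":0,"ay":0,"az":0,"claw":2},
  {"tx":0.6,"ty":0,"tz":0,"ax":0,"ay":0,"az":0,"claw":2},
  {"tx":0,"ty":0,"tz":0,"ax":0,"ay":0,"az":0,"claw":2},
])

```text
time_s: 9.58
tcp_pos: [0.5029, 0.0665, 0.0914]
ee_rot: [[0.004, -1.0, -0.001], [-1.0, -0.004, -0.0], [0.0, 0.001, -1.0]]
wrist_force: [-0.8, 0.3, -3.5]
gripper_width: 0.276
gripper_force: 30.0
```

Request:
drive_tool([
  {"tx":0.7,"ty":0,"tz":0,"ax":0,"ay":0,"az":0,"claw":2},
  {"tx":0.7,"ty":0,"tz":0,"ax":0,"ay":0,"az":0,"claw":2},
  {"tx":0.6,"ty":0,"tz":0,"ax":0,"ay":0,"az":0,"claw":2},
  {"tx":0,"ty":0,"tz":0,"ax":0,"ay":0,"az":0,"claw":2},
])

```text
time_s: 9.92
tcp_pos: [0.503, 0.0466, 0.0915]
ee_rot: [[0.004, -1.0, -0.001], [-1.0, -0.004, -0.0], [0.0, 0.001, -1.0]]
wrist_force: [-0.2, 0.5, -1.9]
gripper_width: 0.273
gripper_force: 30.0
```

```bash
python3 look.py w9 >/dev/null; python3 ins.py w9
```

```text
Traceback (most recent call last):
  File "ins.py", line 10, in <module>
    print("shank",len(S),S.min(0),S.max(0))
                         ~~~~~^^^
ValueError: zero-size array to reduction operation minimum which has no identity
```

Smooth so far. About 7 mm remains, and I will close it gently.

Request:
drive_tool([
  {"tx":0.3,"ty":0,"tz":0,"ax":0,"ay":0,"az":0,"claw":2},
  {"tx":0.2,"ty":0,"tz":0,"ax":0,"ay":0,"az":0,"claw":2},
  {"tx":0.1,"ty":0,"tz":0,"ax":0,"ay":0,"az":0,"claw":2},
  {"tx":0,"ty":0,"tz":0,"ax":0,"ay":0,"az":0,"claw":2},
])

```text
time_s: 10.3
tcp_pos: [0.5033, 0.0416, 0.0915]
ee_rot: [[0.005, -1.0, -0.0], [-1.0, -0.005, -0.0], [0.0, 0.0, -1.0]]
wrist_force: [-0.6, 1.0, -2.9]
gripper_width: 0.27
gripper_force: 30.0
```

Request:
drive_tool([
  {"tx":0.1,"ty":0,"tz":0,"ax":0,"ay":0,"az":0,"claw":2},
  {"tx":0,"ty":0,"tz":0,"ax":0,"ay":0,"az":0,"claw":2},
])

```text
time_s: 10.47
tcp_pos: [0.5034, 0.0407, 0.0916]
ee_rot: [[0.005, -1.0, 0.0], [-1.0, -0.005, 0.0], [-0.0, -0.0, -1.0]]
wrist_force: [-0.4, -0.3, -3.6]
gripper_width: 0.273
gripper_force: 30.0
```

Request:
drive_tool([
  {"tx":0.05,"ty":0,"tz":0,"ax":0,"ay":0,"az":0,"claw":2},
  {"tx":0,"ty":0,"tz":0,"ax":0,"ay":0,"az":0,"claw":2},
])

```text
time_s: 10.63
tcp_pos: [0.5034, 0.0402, 0.0915]
ee_rot: [[0.005, -1.0, -0.0], [-1.0, -0.005, -0.0], [0.0, 0.0, -1.0]]
wrist_force: [-0.7, 0.7, -2.1]
gripper_width: 0.272
gripper_force: 30.0
```

Request:
drive_tool([
  {"tx":0.05,"ty":0,"tz":0,"ax":0,"ay":0,"az":0,"claw":2},
  {"tx":0,"ty":0,"tz":0,"ax":0,"ay":0,"az":0,"claw":2},
])

```text
time_s: 10.8
tcp_pos: [0.5034, 0.0397, 0.0916]
ee_rot: [[0.005, -1.0, 0.0], [-1.0, -0.005, 0.0], [-0.0, -0.0, -1.0]]
wrist_force: [-0.1, -0.0, -3.5]
gripper_width: 0.275
gripper_force: 30.0
```

Request:
drive_tool([
  {"tx":0.05,"ty":0,"tz":0,"ax":0,"ay":0,"az":0,"claw":2},
  {"tx":0,"ty":0,"tz":0,"ax":0,"ay":0,"az":0,"claw":2},
])

```text
time_s: 10.97
tcp_pos: [0.5034, 0.0391, 0.0915]
ee_rot: [[0.005, -1.0, -0.0], [-1.0, -0.005, -0.0], [0.0, 0.0, -1.0]]
wrist_force: [0.2, -0.2, -2.6]
gripper_width: 0.273
gripper_force: 30.0
```

Request:
drive_tool([
  {"tx":0.05,"ty":0,"tz":0,"ax":0,"ay":0,"az":0,"claw":2},
  {"tx":0,"ty":0,"tz":0,"ax":0,"ay":0,"az":0,"claw":2},
])

```text
time_s: 11.13
tcp_pos: [0.5034, 0.0388, 0.0916]
ee_rot: [[0.005, -1.0, 0.0], [-1.0, -0.005, 0.0], [-0.0, -0.0, -1.0]]
wrist_force: [-1.0, 1.2, -2.6]
gripper_width: 0.276
gripper_force: 30.0
```

Request:
drive_tool([
  {"tx":0.05,"ty":0,"tz":0,"ax":0,"ay":0,"az":0,"claw":2},
  {"tx":0,"ty":0,"tz":0,"ax":0,"ay":0,"az":0,"claw":2},
])

```text
time_s: 11.3
tcp_pos: [0.5034, 0.0387, 0.0915]
ee_rot: [[0.005, -1.0, 0.0], [-1.0, -0.005, 0.001], [-0.001, -0.0, -1.0]]
wrist_force: [-0.9, 3.5, -2.0]
gripper_width: 0.276
gripper_force: 30.0
```

Request:
drive_tool([
  {"tx":0.05,"ty":0,"tz":0,"ax":0,"ay":0,"az":0,"claw":2},
  {"tx":0,"ty":0,"tz":0,"ax":0,"ay":0,"az":0,"claw":2},
])

```text
time_s: 11.47
tcp_pos: [0.5034, 0.0387, 0.0916]
ee_rot: [[0.005, -1.0, 0.001], [-1.0, -0.005, 0.002], [-0.002, -0.001, -1.0]]
wrist_force: [-2.4, 7.2, -1.7]
gripper_width: 0.27
gripper_force: 30.0
```

Request:
drive_tool([
  {"tx":0.05,"ty":0,"tz":0,"ax":0,"ay":0,"az":0,"claw":2},
  {"tx":0,"ty":0,"tz":0,"ax":0,"ay":0,"az":0,"claw":2},
])

```text
time_s: 11.63
tcp_pos: [0.5034, 0.0387, 0.0916]
ee_rot: [[0.005, -1.0, 0.001], [-1.0, -0.005, 0.002], [-0.002, -0.001, -1.0]]
wrist_force: [-3.5, 9.0, -2.0]
gripper_width: 0.274
gripper_force: 30.0
```

Request:
drive_tool([
  {"tx":0,"ty":0,"tz":0,"ax":0,"ay":0,"az":0,"claw":3.2},
  {"tx":0,"ty":0,"tz":0,"ax":0,"ay":0,"az":0,"claw":4},
  {"tx":0,"ty":0,"tz":0,"ax":0,"ay":0,"az":0,"claw":4},
  {"tx":0,"ty":0,"tz":-2,"ax":0,"ay":0,"az":0,"claw":4},
  {"tx":0,"ty":0,"tz":-4,"ax":0,"ay":0,"az":0,"claw":4},
  {"tx":0,"ty":0,"tz":-4,"ax":0,"ay":0,"az":0,"claw":4},
  {"tx":0,"ty":0,"tz":-4,"ax":0,"ay":0,"az":0,"claw":3},
  {"tx":0,"ty":0,"tz":-4,"ax":0,"ay":0,"az":0,"claw":2},
  {"tx":0,"ty":0,"tz":-4,"ax":0,"ay":0,"az":0,"claw":0},
])

```text
time_s: 12.38
tcp_pos: [0.503, 0.0364, 0.3141]
ee_rot: [[0.004, -1.0, 0.001], [-1.0, -0.004, -0.0], [0.0, -0.001, -1.0]]
wrist_force: [1.1, -0.3, -0.1]
gripper_width: 0.312
gripper_force: 0.0
```

Request:
drive_tool([
  {"tx":-3,"ty":0,"tz":0,"ax":0,"ay":0,"az":0,"claw":0},
  {"tx":-3.7,"ty":0,"tz":0,"ax":0,"ay":0,"az":0,"claw":0},
  {"tx":-3.7,"ty":0,"tz":0,"ax":0,"ay":0,"az":0,"claw":0},
  {"tx":-3.7,"ty":0,"tz":0,"ax":0,"ay":0,"az":0,"claw":0},
  {"tx":-2,"ty":0,"tz":0,"ax":0,"ay":0,"az":0,"claw":0},
  {"tx":0,"ty":0,"tz":0,"ax":0,"ay":0,"az":0,"claw":0},
  {"tx":0,"ty":0,"tz":0,"ax":0,"ay":0,"az":0,"claw":0},
])

```text
time_s: 12.97
tcp_pos: [0.5025, 0.1985, 0.3113]
ee_rot: [[0.007, -1.0, -0.0], [-1.0, -0.007, -0.001], [0.001, 0.0, -1.0]]
wrist_force: [0.5, 0.2, -0.5]
gripper_width: 0.009
gripper_force: 0.0
```

```bash
cat > ring.py <<'E'
import sys
from look import *
np.set_printoptions(precision=4,suppress=True)
st,im,d=look(sys.argv[1]);sc=capture("scene")
v,u=np.nonzero(d>0);P=depthpts("wrist",d,d>0,st);c=im[v,u].astype(int)
def rep(n,P,c):
    near=(abs(P[:,0]-.503)<.05)&(P[:,1]>-.14)&(P[:,1]<.2)&(P[:,2]>.08)&(P[:,2]<.27)
    yel=(c[:,0]>110)&(c[:,0]-c[:,2]>70)&(c[:,1]-c[:,2]>40)
    red=(c[:,0]>90)&(c[:,0]-c[:,1]>70)&(c[:,1]<70)
    Q=P[near&red]
    if len(Q): print(n,"red",len(Q),np.median(Q,0),np.percentile(Q,3,axis=0),np.percentile(Q,97,axis=0))
    Q=P[near&yel&(P[:,1]>.012)&(P[:,2]<.12)]
    if len(Q): print(n,"pinhead",len(Q),np.percentile(Q,2,axis=0),np.percentile(Q,98,axis=0))
rep("wrist",P,c)
im2,d2=sc;v,u=np.nonzero(d2>0);rep("scene",depthpts("scene",d2,d2>0),im2[v,u].astype(int))
cv2.imwrite(f"pics/{sys.argv[1]}s.png",cv2.resize(im2[140:270,290:450,::-1],None,fx=4,fy=4,interpolation=cv2.INTER_CUBIC))
print(st["time_s"],st["tcp_pos"])
E
python3 ring.py r1
```

```text
wrist red 575 [0.5019 0.1435 0.2018] [0.4886 0.1337 0.1888] [0.5153 0.1543 0.2074]
wrist pinhead 784 [0.4919 0.0208 0.1007] [0.5147 0.0661 0.1141]
scene red 73 [0.4971 0.1479 0.2016] [0.4864 0.137  0.1888] [0.515  0.1563 0.2084]
scene pinhead 207 [0.4889 0.0238 0.0876] [0.5132 0.0681 0.1147]
12.9667 [0.5025 0.1985 0.3113]
```

View pics/r1s.png

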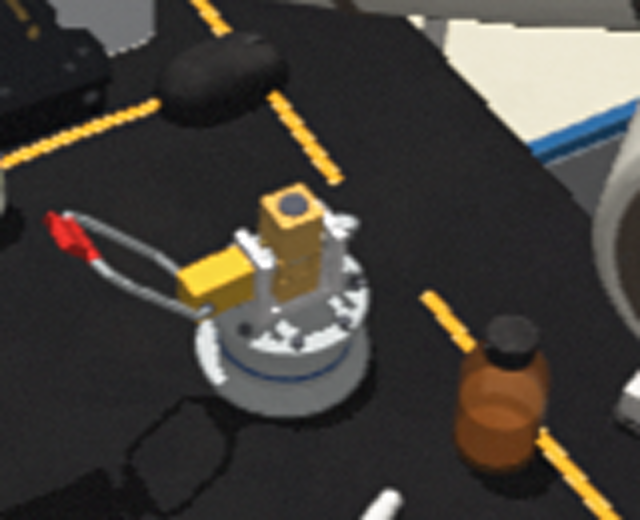

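The scene crop shows the yellow head against the near cheek at (245,260), the ring still folded back with its red tab at (72,238), and the bystanders standing.

Request:
drive_tool([
  {"tx":0,"ty":0,"tz":3,"ax":0,"ay":0,"az":0,"claw":0},
  {"tx":0,"ty":0,"tz":3,"ax":0,"ay":0,"az":0,"claw":0},
  {"tx":0,"ty":0,"tz":3,"ax":0,"ay":0,"az":0,"claw":0},
  {"tx":0,"ty":0,"tz":2.7,"ax":0,"ay":0,"az":0,"claw":0},
  {"tx":0,"ty":0,"tz":0,"ax":0,"ay":0,"az":0,"claw":0},
  {"tx":1.2,"ty":0,"tz":0,"ax":0,"ay":0,"az":0,"claw":0},
  {"tx":1.2,"ty":0,"tz":0,"ax":0,"ay":0,"az":0,"claw":0},
  {"tx":1.2,"ty":0,"tz":-0.3,"ax":0,"ay":0,"az":0,"claw":0},
  {"tx":1.2,"ty":0,"tz":-0.3,"ax":0,"ay":0,"az":0,"claw":0},
])

```text
time_s: 13.82
tcp_pos: [0.504, 0.1493, 0.2031]
ee_rot: [[0.005, -1.0, 0.004], [-1.0, -0.005, 0.003], [-0.003, -0.004, -1.0]]
wrist_force: [0.7, 1.8, 0.6]
gripper_width: 0.009
gripper_force: 0.7
```

Request:
drive_tool([
  {"tx":1.2,"ty":0,"tz":-0.4,"ax":0,"ay":0,"az":0,"claw":0},
  {"tx":1.2,"ty":0,"tz":-0.6,"ax":0,"ay":0,"az":0,"claw":0},
  {"tx":1.2,"ty":0,"tz":-0.6,"ax":0,"ay":0,"az":0,"claw":0},
  {"tx":1.2,"ty":0,"tz":-0.6,"ax":0,"ay":0,"az":0,"claw":0},
  {"tx":1.2,"ty":0,"tz":-0.4,"ax":0,"ay":0,"az":0,"claw":0},
  {"tx":1.0,"ty":0,"tz":0,"ax":0,"ay":0,"az":0,"claw":0},
  {"tx":0.8,"ty":0,"tz":0,"ax":0,"ay":0,"az":0,"claw":0},
  {"tx":0,"ty":0,"tz":0,"ax":0,"ay":0,"az":0,"claw":0},
])

```text
time_s: 14.48
tcp_pos: [0.5029, 0.0707, 0.2264]
ee_rot: [[0.003, -1.0, -0.001], [-1.0, -0.003, -0.0], [0.0, 0.001, -1.0]]
wrist_force: [-0.0, 1.2, 0.4]
gripper_width: 0.005
gripper_force: 0.2
```

```bash
python3 ring.py r2
```

```text
wrist red 1482 [0.5026 0.0527 0.2402] [0.4876 0.0514 0.2208] [0.5177 0.0582 0.2439]
wrist pinhead 1101 [0.4929 0.0225 0.1118] [0.5139 0.063  0.1147]
scene pinhead 167 [0.4883 0.0247 0.0845] [0.5121 0.0681 0.1152]
14.4833 [0.5029 0.0707 0.2264]
```

Request:
drive_tool([
  {"tx":1.0,"ty":0,"tz":-0.4,"ax":0,"ay":0,"az":0,"claw":0},
  {"tx":1.1,"ty":0,"tz":-0.15,"ax":0,"ay":0,"az":0,"claw":0},
  {"tx":1.15,"ty":0,"tz":0.22,"ax":0,"ay":0,"az":0,"claw":0},
  {"tx":1.65,"ty":0,"tz":0.5,"ax":0,"ay":0,"az":0,"claw":0},
  {"tx":1.6,"ty":0,"tz":0.7,"ax":0,"ay":0,"az":0,"claw":0},
  {"tx":1.5,"ty":0,"tz":0.9,"ax":0,"ay":0,"az":0,"claw":0},
  {"tx":1.35,"ty":0,"tz":1.1,"ax":0,"ay":0,"az":0,"claw":0},
  {"tx":0,"ty":0,"tz":0,"ax":0,"ay":0,"az":0,"claw":0},
])

```text
time_s: 15.25
tcp_pos: [0.5018, -0.0238, 0.1956]
ee_rot: [[0.002, -1.0, -0.005], [-1.0, -0.002, -0.001], [0.001, 0.005, -1.0]]
wrist_force: [-0.6, -0.5, -0.6]
gripper_width: 0.006
gripper_force: 0.1
```

```bash
python3 ring.py r3
```

```text
wrist red 783 [ 0.5031 -0.0424  0.2003] [ 0.4885 -0.0459  0.1862] [ 0.5195 -0.0268  0.2027]
scene red 22 [ 0.4929 -0.0253  0.1873] [ 0.4869 -0.032   0.1824] [ 0.5026 -0.0212  0.1956]
scene pinhead 189 [0.4888 0.0229 0.0944] [0.5144 0.0679 0.1148]
15.25 [ 0.5018 -0.0238  0.1956]
```

Request:
drive_tool([
  {"tx":1.15,"ty":-0.1,"tz":1.1,"ax":0,"ay":0,"az":0,"claw":0},
  {"tx":1.0,"ty":0,"tz":1.3,"ax":0,"ay":0,"az":0,"claw":0},
  {"tx":0.9,"ty":0,"tz":1.55,"ax":0,"ay":0,"az":0,"claw":0},
  {"tx":0.7,"ty":0,"tz":1.5,"ax":0,"ay":0,"az":0,"claw":0},
  {"tx":0.6,"ty":0,"tz":0.8,"ax":0,"ay":0,"az":0,"claw":0},
  {"tx":0.6,"ty":0,"tz":0.6,"ax":0,"ay":0,"az":0,"claw":0},
  {"tx":0,"ty":0,"tz":0,"ax":0,"ay":0,"az":0,"claw":0},
])

```text
time_s: 15.93
tcp_pos: [0.5046, -0.0714, 0.1287]
ee_rot: [[0.005, -1.0, -0.002], [-1.0, -0.005, -0.0], [0.0, 0.002, -1.0]]
wrist_force: [-0.7, -0.2, 1.3]
gripper_width: 0.004
gripper_force: 0.1
```

```bash
python3 ring.py r4
```

```text
wrist red 447 [ 0.5088 -0.0828  0.1276] [ 0.4938 -0.0847  0.1248] [ 0.5188 -0.0711  0.1293]
scene red 48 [ 0.4968 -0.0596  0.1241] [ 0.4886 -0.0763  0.1197] [ 0.519  -0.0541  0.128 ]
scene pinhead 209 [0.4887 0.0236 0.089 ] [0.5136 0.0679 0.1153]
15.9333 [ 0.5046 -0.0714  0.1287]
```

Request:
drive_tool([
  {"tx":0.2,"ty":0,"tz":0.5,"ax":0,"ay":0,"az":0,"claw":0},
  {"tx":0.2,"ty":0,"tz":0.5,"ax":0,"ay":0,"az":0,"claw":0},
  {"tx":0,"ty":0,"tz":0.5,"ax":0,"ay":0,"az":0,"claw":0},
  {"tx":0,"ty":0,"tz":0,"ax":0,"ay":0,"az":0,"claw":0},
])

```text
time_s: 16.37
tcp_pos: [0.5042, -0.0748, 0.1133]
ee_rot: [[0.005, -1.0, -0.002], [-1.0, -0.005, 0.0], [-0.0, 0.002, -1.0]]
wrist_force: [-0.1, -0.0, -0.2]
gripper_width: 0.007
gripper_force: 0.1
```

Request:
drive_tool([
  {"tx":0,"ty":0,"tz":0.25,"ax":0,"ay":0,"az":0,"claw":0},
  {"tx":0,"ty":0,"tz":0.25,"ax":0,"ay":0,"az":0,"claw":0},
  {"tx":0,"ty":0,"tz":0,"ax":0,"ay":0,"az":0,"claw":0},
])

```text
time_s: 16.62
tcp_pos: [0.5051, -0.075, 0.1093]
ee_rot: [[0.005, -1.0, 0.0], [-1.0, -0.005, -0.0], [0.0, -0.0, -1.0]]
wrist_force: [0.3, 0.0, 0.0]
gripper_width: 0.003
gripper_force: 0.2
```

Request:
drive_tool([
  {"tx":0,"ty":0,"tz":0.25,"ax":0,"ay":0,"az":0,"claw":0},
  {"tx":0,"ty":0,"tz":0.25,"ax":0,"ay":0,"az":0,"claw":0},
  {"tx":0,"ty":0,"tz":0,"ax":0,"ay":0,"az":0,"claw":0},
])

```text
time_s: 16.87
tcp_pos: [0.5058, -0.0755, 0.1053]
ee_rot: [[0.006, -1.0, 0.002], [-1.0, -0.006, -0.001], [0.001, -0.002, -1.0]]
wrist_force: [0.8, -3.8, 4.5]
gripper_width: 0.002
gripper_force: 2.4
```

Request:
drive_tool([
  {"tx":0,"ty":0,"tz":0.2,"ax":0,"ay":0,"az":0,"claw":0},
  {"tx":0,"ty":0,"tz":0.2,"ax":0,"ay":0,"az":0,"claw":0},
  {"tx":0,"ty":0,"tz":0,"ax":0,"ay":0,"az":0,"claw":0},
])

```text
time_s: 17.12
tcp_pos: [0.5057, -0.0753, 0.1011]
ee_rot: [[0.005, -1.0, 0.002], [-1.0, -0.005, -0.001], [0.001, -0.002, -1.0]]
wrist_force: [0.5, -0.5, 0.5]
gripper_width: 0.006
gripper_force: 0.0
```

Request:
drive_tool([
  {"tx":0,"ty":0,"tz":0.2,"ax":0,"ay":0,"az":0,"claw":0},
  {"tx":0,"ty":0,"tz":0.2,"ax":0,"ay":0,"az":0,"claw":0},
  {"tx":0,"ty":0,"tz":0,"ax":0,"ay":0,"az":0,"claw":0},
])

```text
time_s: 17.37
tcp_pos: [0.5043, -0.0747, 0.0955]
ee_rot: [[0.005, -1.0, -0.002], [-1.0, -0.005, 0.0], [-0.0, 0.002, -1.0]]
wrist_force: [-0.4, -0.7, -0.6]
gripper_width: 0.008
gripper_force: 0.1
```

Request:
drive_tool([
  {"tx":0,"ty":0,"tz":0.2,"ax":0,"ay":0,"az":0,"claw":0},
  {"tx":0,"ty":0,"tz":0.2,"ax":0,"ay":0,"az":0,"claw":0},
  {"tx":0,"ty":0,"tz":0,"ax":0,"ay":0,"az":0,"claw":0},
])

```text
time_s: 17.62
tcp_pos: [0.5046, -0.0747, 0.0917]
ee_rot: [[0.005, -1.0, -0.001], [-1.0, -0.005, 0.0], [-0.0, 0.001, -1.0]]
wrist_force: [-0.4, 0.4, -0.1]
gripper_width: 0.005
gripper_force: 0.1
```

```bash
python3 ring.py r5
```

```text
wrist red 430 [ 0.5085 -0.0843  0.0897] [ 0.4934 -0.0867  0.0879] [ 0.5189 -0.074   0.0914]
scene red 27 [ 0.4929 -0.0675  0.0893] [ 0.4869 -0.0809  0.0849] [ 0.502  -0.056   0.0934]
scene pinhead 218 [0.4888 0.0233 0.0878] [0.5139 0.0676 0.1156]
17.6167 [ 0.5046 -0.0747  0.0917]
```

Snapped: the tab's top is now at about 0.090 m. I'll retract and check.

Request:
drive_tool([
  {"tx":0,"ty":0,"tz":-1,"ax":0,"ay":0,"az":0,"claw":0},
  {"tx":0,"ty":0,"tz":-3,"ax":0,"ay":0,"az":0,"claw":0},
  {"tx":0,"ty":0,"tz":-4,"ax":0,"ay":0,"az":0,"claw":0},
  {"tx":0,"ty":0,"tz":-4,"ax":0,"ay":0,"az":0,"claw":0},
  {"tx":-3,"ty":0,"tz":-4,"ax":0,"ay":0,"az":0,"claw":0},
  {"tx":-4,"ty":0,"tz":0,"ax":0,"ay":0,"az":0,"claw":0},
  {"tx":-4,"ty":0,"tz":0,"ax":0,"ay":0,"az":0,"claw":0},
  {"tx":0,"ty":0,"tz":0,"ax":0,"ay":0,"az":0,"claw":0},
  {"tx":0,"ty":0,"tz":0,"ax":0,"ay":0,"az":0,"claw":0},
])

```text
time_s: 18.47
tcp_pos: [0.5043, 0.0319, 0.2467]
ee_rot: [[0.009, -1.0, 0.001], [-1.0, -0.009, 0.0], [-0.0, -0.001, -1.0]]
wrist_force: [0.4, -0.9, -0.1]
gripper_width: 0.004
gripper_force: 0.0
```

```bash
python3 ring.py r6
```

```text
wrist red 68 [ 0.5003 -0.0665  0.0937] [ 0.4923 -0.086   0.0914] [ 0.5204 -0.0653  0.0953]
wrist pinhead 882 [0.492  0.0236 0.1103] [0.5135 0.0647 0.1141]
scene red 80 [ 0.501  -0.0703  0.0934] [ 0.4891 -0.0824  0.0888] [ 0.5163 -0.058   0.0964]
scene pinhead 201 [0.4879 0.0269 0.0869] [0.5127 0.0683 0.1142]
18.4667 [0.5043 0.0319 0.2467]
```

View pics/r6.png

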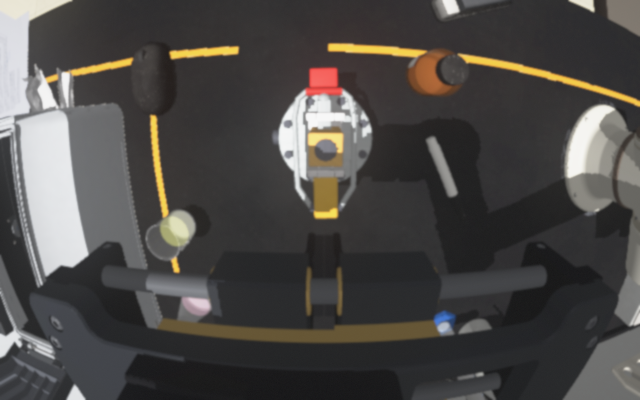

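The ring lies round the cheeks with the red tab at (323,80) beyond the tip, and the yellow head is at (326,197). I'll check the shoulder for a gap before handing in.

Run:
```python
import pickle
from h import *
np.set_printoptions(precision=4,suppress=True)
for n in ("r1","r2","r6"):
    st,im,d=pickle.load(open(f"pics/{n}.pkl","rb"))
    P=depthpts("wrist",d,d>0,st)
    h=P[(abs(P[:,0]-.503)<.009)&(P[:,2]>.111)&(P[:,2]<.1165)&(P[:,1]>.01)&(P[:,1]<.09)]
    b=P[(abs(P[:,0]-.503)<.009)&(P[:,2]>.1165)&(P[:,2]<.122)&(P[:,1]>.008)&(P[:,1]<.03)]
    print(n,"head y",np.percentile(h[:,1],[0,1,99,100]),"cheek y",np.percentile(b[:,1],[1,99]) if len(b) else None)
    a=P[(abs(P[:,0]-.503)<.005)&(P[:,1]<-.041)&(P[:,1]>-.064)&(P[:,2]>.09)]
    if len(a): print(" tip y min",np.percentile(a[:,1],1),"z",np.percentile(a[:,2],50))
```

```text
r1 head y [0.0173 0.0204 0.0649 0.066 ] cheek y [0.0138 0.0204]
r2 head y [0.0135 0.0215 0.0651 0.0656] cheek y [0.0137 0.02  ]
 tip y min -0.0592563794231771 z 0.10531319415723739
r6 head y [0.0131 0.0134 0.0637 0.0649] cheek y [0.0133 0.021 ]
 tip y min -0.06334232220772106 z 0.1077151411134516
```

Head still home: its rear edge is unchanged and there is no gap at the cheek.

```bash
python3 -c "
from station import *
print(finish_job())"
```

```text
the job is handed in; nothing more can be done
None
```

The spindle is square and pinned with the yellow head home against the cheek, the ring's red tab is snapped in under the pin's end, the bystanders were not touched, and the job was handed in at about 18.5 s.

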